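# Seat the toothed divider in the plate rack

### The arm

A 6-joint arm with a two-finger parallel gripper is mounted at the origin on the work surface. World frame = base frame: x ahead of the robot, y to its left, z up, the work surface at z = 0. Lengths are in m, angles in rad, forces in N, time in s.
With the tool pointing down it reaches from about 0.4 to 0.825 m from the base axis. Payload 7 kg.
Tool frame: the origin (TCP) lies midway between the tips of the shut fingers; the grasp point (between the pads) lies 19 mm behind it; z points along the fingers, y is the line along which they close (so a half turn about z gives the same grasp; the last joint's range is limited). The gripper opens to 88 mm and grips with 3 to 60 N. Pads are 19 mm wide; open, the fingers measure 130 mm over their backs; the gripper's body (78 mm by 193 mm) begins 47 mm behind the grasp point.
Start: joints at [1.476, 0.359, 0.012, 0, -1.224, -0.288], TCP at [0.252, 0.626, 0.227] pointing down, gripper open.
Joint ranges: [-3.07, 3.07], [-1.43, 2.12], [-1.02, 1.25], [-3.03, 1.67], [-3.05, -0], [-3.03, 3.03]. Speed limits (rad/s): [2.39, 2.39, 3.01, 3.14, 3.14, 3.14].

### API

Orientations are given as [roll, pitch, yaw] about the fixed x, y, z axes, in that order (R = Rz(yaw) Ry(pitch) Rx(roll)).
In Python, from station import get_state, grab_frame, calibration, job_done, boxes_of, regions_of, spot_point gives the robot as it stands. The module is installed in compiled form; this text tells all that it offers.
- The arm moves only by the tool arm_command, never from a script. Its argument "commands" is a list of rows, each an object of numbers: "tx", "ty", "tz": the shift along the tool's x, y, z each as a share of 25 cm, from -1 to 1; "twist": the turn about the tool's z as a share of 180 degrees, from -1 to 1. A call has exactly 8 rows; each row is the pose to reach, as a shift and turn from the pose commanded when the call began, along the tool's axes at that moment, turning the shorter way round; what a row does not reach only later rows make up. A row lasts 1/12 s, in which the tool goes at most 41.7 mm and 7.16 degrees, less where a joint would pass 70% of its speed; a pose out of reach is approached as far as the arm can. A call with a number of a shift or a turn outside -1 to 1 is refused whole. A call with a gripper value outside its range is refused whole. "claw" is the opening, from 0 (shut) to 1 (fully open), set as the call begins (left out, the last holds). The fingers move at their own pace and stop on an object; "grip_force" is the grip in N (left out, the last holds). Time passes only in rows, so rows that repeat a pose let the fingers close, or fill a call up. It gives the time, the measured TCP pose, the force, the opening and the grip force at its end, in the units of the state.
- get_state(): the state, without advancing time (a new reading comes with each control period).
- grab_frame(name): name is "scene" or "top"; returns the picture (400x640x3 uint8, red, green, blue); there is no depth.
- calibration(name): a dict with "camera_matrix" (3x3 intrinsics, pixels), "extrinsics" (4x4, takes a point from camera to world coordinates). Camera axes: x right, y down, z forward; pixel columns grow to the right and rows downward; lengths in m; the calibration is good to about 2 mm. A picture is of the moment at which its call begins. calibration takes no time and is no camera call.
- job_done(): hands the job in; it is judged then, once.
Trained networks look in the newest picture that a camera, given by its name, has taken for a name from the list of things; names that differ only in an ending like _2 or _b are one class to them, and where a whole thing is asked for, a point or a joint stands for the part that bears it (a point fixed in the world has none). Each returns a list of dicts, best first, with "score" (0 to 1); they miss things now and then, are a little off and sometimes report something else, mostly with a low value. They report only what shows in the picture. A call takes as long as a camera call. They do not tell look-alikes from the thing itself.
- boxes_of(query, camera): "rect" ([left, top, right, bottom] in pixels, round what is visible of it).
- regions_of(query, camera): "region" (400x640 bool, what is visible of it) and "rect" ([left, top, right, bottom] in pixels, round what is visible of it).
- spot_point(query, camera): "uv" ([column, row] in pixels: a listed point, or the origin of a listed thing).
The state is a dict: "t": time; "q": joint angles; "qd": joint speeds; "joint_efforts": joint torques, N m; "eef_pos": TCP position; "ee_rot": TCP orientation; "force": force on the tool from outside, world axes, zero at the start; "moment": the same for the moment, N m; "width": finger opening in m; "gripper_force": force on a finger pad.
Only numpy, scipy, OpenCV 4.12 (cv2) and the standard library are available. Lean on these libraries where they do the work, as an engineer would, in place of code of your own. Each camera call takes 0.05 s, during which the arm holds its last target. There are 200 camera calls.

### The job

Pick up the grey toothed divider strip from the ledge and lower it, teeth down, into the slotted rail of the small-plate rack, feeling gently for the slots, so that all five teeth go in together. Push it past the springy grip of the end slots until its bar sits flush on the rail all along, without forcing it, then let go. Leave the mug, timer, plate and ring where they are.

Things in the scene. Friction and masses are not known exactly. Their poses are not given: they have to be found in the camera images.
- divider: Loose grey plastic divider strip, 0.10 to 0.21 kg, standing on its teeth on the ledge. Origin: centre of the strip at the tooth tips; z up, y along the strip; the same after half a turn. Five teeth 24 mm long, 20 (x) by 5 (y) mm, tip edges rounded 1.2 mm, at y = -48, -24, 0, 24, 48 mm, hang from a flat bar.
- divider_bar (a point): Centre of the underside of the divider's bar, 24 mm above the tooth tips. The bar is 24 (x) by 114 (y) mm, 8 mm thick. On top of it stand four thin fins 22 mm high, 20 mm wide in x, at y = -48, -24, 24, 48 mm, with the block handle in the middle.
- divider_grip (a point): A point in the divider's block handle, 54 mm above the tooth tips. The handle is 24 (x) by 20 (y) mm and runs from 32 to 66 mm above the tips; grasp it here from above, fingers closing along the divider's x.
- rack: Plate rack, screwed to the ledge: dark steel foot 70 (x) by 216 (y) by 6 mm, origin at the centre of its underside, y along its length, and on it an aluminium slotted rail. The rail is clamped 4 to 24 mm off the foot's middle towards the rack's +y (no turn, no x shift); how far varies, is not reported and must be found by feel or eye. It holds below 60 N.
- rack_top (a point): Above the foot's middle, level with the rail's top, 34 mm over the ledge. The rail is 46 (x) by 150 (y) by 28 mm. Its five slots lie at y = -48, -24, 0, 24, 48 mm from the RAIL's middle, which is 4 to 24 mm from this point towards +y; each is 24 (x) by 8 (y) mm, right through, sharp-edged.
- rack_home (a point): 10 mm above the foot's underside: height of the divider's origin when its bar is flush on the rail (its y is the rail's). In each end slot a round white sprung shoe grips the end tooth from 10 mm depth on: passing takes 6 to 15 N, then 2 to 8 N down to flush. Never load strip and rack on each other over 60 N, all contacts and shoes added: keep pushes under 25 N.
- mug: Bystander: stainless steel mug, 80 mm across, 85 mm high, origin under its centre. To be left alone.
- timer: Bystander: black plastic timer 60 x 75 x 24 mm lying flat, press button on top (30 mm high in all), origin under its centre. To be left alone.
- plate: Bystander: chrome fractional plate, a disc 90 mm across, 11 mm thick, lying flat, origin under its centre. To be left alone.
- grip_ring: Bystander: purple silicone grip ring, 72 mm across, 22 mm high, lying flat, origin under its centre. To be left alone.
Not all that is in view belongs to the job. Of the things that look like the divider, the larger one is meant.

How it is judged:
By the outcome, as a careful person would: the job done as asked, in the order asked, and still so for the second after the job is handed in, with the robot touching nothing.
It also fails if it takes over 58 s, if anything falls off the work surface, if the arm or the gripper's body presses on something with over 40 N, if the wrist force passes 120 N, or if a joint passes its speed limit or range.

## Working session

There is one attempt and no reset: what is moved stays moved. The work goes in short steps, Python scripts to look and compute and a tool call to move; the robot and the scene stay as the last step left them, time stands still between calls to the robot, and variables do not carry over. Pictures are saved under pics/ and viewed, at most 10 in all, crops included, and the job is handed in when it is done.

Besides the shell and the picture viewer there is one more tool, called after ">>>" as name([rows], argument=value, ...), one row to a line, values as JSON. arm_command: Moves the arm, as the interface text tells. Shift numbers are shares of 25 cm and turn numbers shares of 180 degrees, none past 1 either way. Its arguments: {"type":"object","properties":{"commands":{"type":"array"},"claw":{"type":"number"},"grip_force":{"type":"number"}},"required":["commands"]}

```bash
mkdir -p pics
cat > h.py <<'E'
import numpy as np,cv2
from station import *
def ray(cam,uv):
    c=calibration(cam);K=np.array(c["camera_matrix"]);T=np.array(c["extrinsics"])
    d=T[:3,:3]@np.linalg.inv(K)@np.array([uv[0],uv[1],1.]);return T[:3,3],d
def onz(cam,uv,z):
    o,d=ray(cam,uv);return o+d*(z-o[2])/d[2]
def proj(cam,p):
    c=calibration(cam);K=np.array(c["camera_matrix"]);T=np.linalg.inv(np.array(c["extrinsics"]))
    q=K@(T[:3,:3]@np.array(p)+T[:3,3]);return q[:2]/q[2]
def tri(uv1,uv2):
    A=[];b=[]
    M=np.zeros((3,3));v=np.zeros(3)
    for cam,uv in(("top",uv1),("scene",uv2)):
        o,d=ray(cam,uv);d=d/np.linalg.norm(d);P=np.eye(3)-np.outer(d,d);M+=P;v+=P@o
    return np.linalg.solve(M,v)
E
python3 - <<'E'
from h import *
np.set_printoptions(precision=4,suppress=True)
for c in("top","scene"):
    im=grab_frame(c);cv2.imwrite(f"pics/{c}0.png",im[:,:,::-1])
    k=calibration(c);print(c,np.array(k["camera_matrix"]).tolist(),np.array(k["extrinsics"]))
    for q in("divider","divider_bar","divider_grip","rack","rack_top","rack_home"):
        print(q,[(np.round(d["uv"],1).tolist(),round(d["score"],2)) for d in spot_point(q,c)[:4]])
    for q in("divider","rack"): print(q,[(np.round(d["rect"]).tolist(),round(d["score"],2)) for d in boxes_of(q,c)[:4]])
print(get_state())
E
```

```text
top [[426.12734344611573, 0.0, 320.6476955892747], [0.0, 426.12734344611573, 199.28116571936866], [0.0, 0.0, 1.0]] [[ 0.0113 -0.9867  0.1624  0.4423]
 [-0.9999 -0.0092  0.0134 -0.0117]
 [-0.0117 -0.1625 -0.9866  0.9294]
 [ 0.      0.      0.      1.    ]]
divider [([260.7, 264.2], 0.68)]
divider_bar [([268.1, 206.3], 0.9), ([257.0, 262.6], 0.86)]
divider_grip [([258.7, 259.4], 0.82), ([264.9, 200.9], 0.71)]
rack [([377.8, 202.2], 0.71)]
rack_top [([378.9, 198.9], 0.91)]
rack_home [([379.6, 204.4], 0.78)]
divider [([240.0, 195.0, 290.0, 217.0], 0.85), ([244.0, 255.0, 280.0, 268.0], 0.84), ([205.0, 113.0, 248.0, 148.0], 0.7)]
rack [([328.0, 185.0, 428.0, 218.0], 0.91)]
scene [[471.56572889997005, 0.0, 333.3284964256245], [0.0, 471.56572889997005, 197.98598435760067], [0.0, 0.0, 1.0]] [[-0.2069  0.5517 -0.808   1.3695]
 [ 0.9783  0.1066 -0.1776  0.1711]
 [-0.0118 -0.8272 -0.5617  0.6393]
 [ 0.      0.      0.      1.    ]]
divider [([397.1, 208.9], 0.79), ([391.2, 237.7], 0.7)]
divider_bar [([390.0, 231.6], 0.88), ([403.5, 199.8], 0.64)]
divider_grip [([391.1, 220.9], 0.87), ([402.1, 195.0], 0.78)]
rack [([278.9, 229.9], 0.58), ([392.1, 229.2], 0.4)]
rack_top [([278.0, 221.4], 0.8), ([275.1, 226.2], 0.69)]
rack_home [([274.9, 227.0], 0.81)]
divider [([366.0, 210.0, 420.0, 247.0], 0.72), ([384.0, 190.0, 420.0, 204.0], 0.63), ([190.0, 250.0, 234.0, 280.0], 0.35)]
rack [([228.0, 209.0, 336.0, 244.0], 0.59)]
{'t': 0.9, 'q': array([ 1.4761,  0.3586,  0.0119,  0.    , -1.2241, -0.2881]), 'qd': array([ 0.0002, -0.0009, -0.0009, -0.0012,  0.0003,  0.001 ]), 'joint_efforts': array([ -0.0008, -58.2357,  29.3285,   7.0017,   0.0123,  -0.    ]), 'eef_pos': array([0.2521, 0.6261, 0.2266]), 'ee_rot': array([ 3.1416, -0.    , -0.3828]), 'force': array([ 0.0026, -0.2854,  0.0277]), 'moment': array([-0.0522,  0.0188, -0.002 ]), 'gripper_force': 0.0, 'width': 0.08750637674214534}
```

View pics/top0.png

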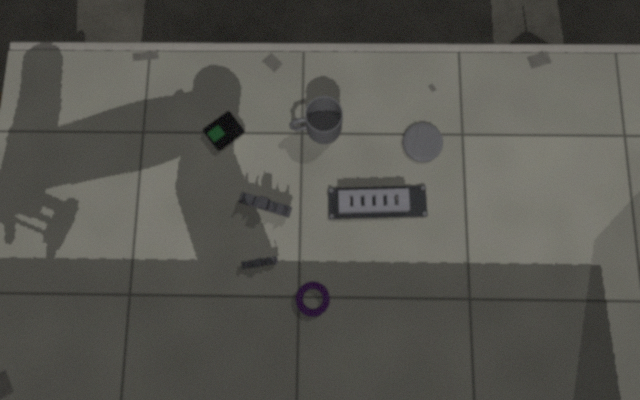

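View pics/scene0.png

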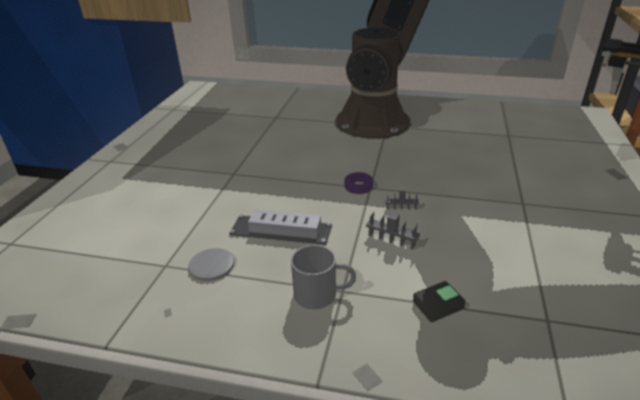

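Run:
```python
from h import *
im=cv2.imread("pics/top0.png")
s=cv2.imread("pics/scene0.png")
a=cv2.convertScaleAbs(cv2.resize(im[180:275,232:432],None,fx=4,fy=4,interpolation=cv2.INTER_CUBIC),alpha=1.8)
b=cv2.convertScaleAbs(cv2.resize(s[188:250,225:425],None,fx=4,fy=3.5,interpolation=cv2.INTER_CUBIC),alpha=1.5)
o=np.vstack([a,b])[:600];cv2.imwrite("pics/crop0.png",o)
np.set_printoptions(precision=4,suppress=True)
print("bar",tri([268.1,206.3],[390,231.6]),"grip",tri([264.9,200.9],[391.1,220.9]),"racktop",tri([378.9,198.9],[278,221.4]))
print(onz("top",[264.9,200.9],.054),onz("top",[268.1,206.3],.024),onz("top",[378.9,198.9],.034))
# rack foot and rail outlines
for n,z in(("rack",.006),):
    r=regions_of(n,"top")[0]["region"].astype(np.uint8)
    box=cv2.minAreaRect(cv2.findNonZero(r));print(box,[onz("top",p,z)[:2] for p in cv2.boxPoints(box)])
g=cv2.cvtColor(im,cv2.COLOR_BGR2GRAY)
print(g[192:212:2,326:432].tolist()[0:0])
rail=(g[180:222,325:432]>np.percentile(g[188:214,332:425],55)).astype(np.uint8)
for r in (194,201,208): print(r,g[r,324:432].tolist())
for d in regions_of("divider","top")[:3]:
    bx=cv2.minAreaRect(cv2.findNonZero(d["region"].astype(np.uint8)));print(bx,[onz("top",p,.04)[:2] for p in cv2.boxPoints(bx)])
```

```text
bar [0.5758 0.1165 0.0166] grip [0.5823 0.1183 0.0501] racktop [ 0.5935 -0.1242  0.0222]
[0.5819 0.1163 0.054 ] [0.575  0.1134 0.024 ] [ 0.5917 -0.1235  0.034 ]
((376.8266906738281, 201.91246032714844), (31.910003662109375, 98.36067962646484), 88.49256896972656) [array([ 0.6213, -0.0135]), array([ 0.6291, -0.2299]), array([ 0.5583, -0.2297]), array([ 0.5506, -0.0159])]
[]
194 [112, 112, 103, 84, 65, 54, 46, 46, 50, 44, 51, 44, 42, 56, 79, 99, 107, 107, 107, 109, 109, 109, 110, 108, 106, 105, 103, 102, 104, 107, 109, 110, 107, 106, 109, 107, 105, 103, 101, 102, 103, 104, 109, 111, 111, 107, 108, 108, 104, 99, 99, 101, 104, 107, 110, 113, 108, 109, 106, 99, 93, 96, 96, 103, 111, 110, 111, 112, 111, 108, 104, 95, 93, 94, 100, 108, 113, 113, 109, 112, 109, 112, 109, 108, 98, 78, 55, 50, 50, 46, 50, 49, 48, 48, 44, 48, 49, 52, 49, 46, 53, 69, 98, 109, 115, 118, 117, 115]
201 [114, 114, 112, 97, 73, 55, 52, 46, 44, 47, 43, 40, 41, 55, 76, 97, 107, 112, 110, 110, 109, 112, 110, 110, 112, 101, 76, 50, 65, 88, 105, 107, 111, 110, 111, 106, 87, 63, 46, 56, 80, 101, 108, 111, 108, 112, 113, 98,
[... 483 characters left out ...]
, 108, 105, 109, 106, 107, 106, 110, 108, 111, 107, 108, 107, 108, 106, 108, 107, 109, 109, 108, 108, 106, 108, 109, 105, 110, 106, 110, 107, 108, 109, 107, 107, 106, 105, 106, 106, 109, 106, 108, 103, 87, 69, 51, 47, 48, 45, 46, 45, 48, 47, 45, 49, 48, 46, 49, 48, 53, 77, 99, 115, 116, 114, 118]
((258.8238830566406, 262.01361083984375), (7.6293134689331055, 36.494136810302734), 79.87532806396484) [array([0.4567, 0.1654]), array([0.4707, 0.0913]), array([0.4553, 0.0881]), array([0.4414, 0.162 ])]
((265.2309265136719, 203.7841796875), (54.15528869628906, 13.999326705932617), 17.87869644165039) [array([0.5809, 0.1768]), array([0.6097, 0.1688]), array([0.575 , 0.0582]), array([0.5466, 0.0667])]
```

View pics/crop0.png

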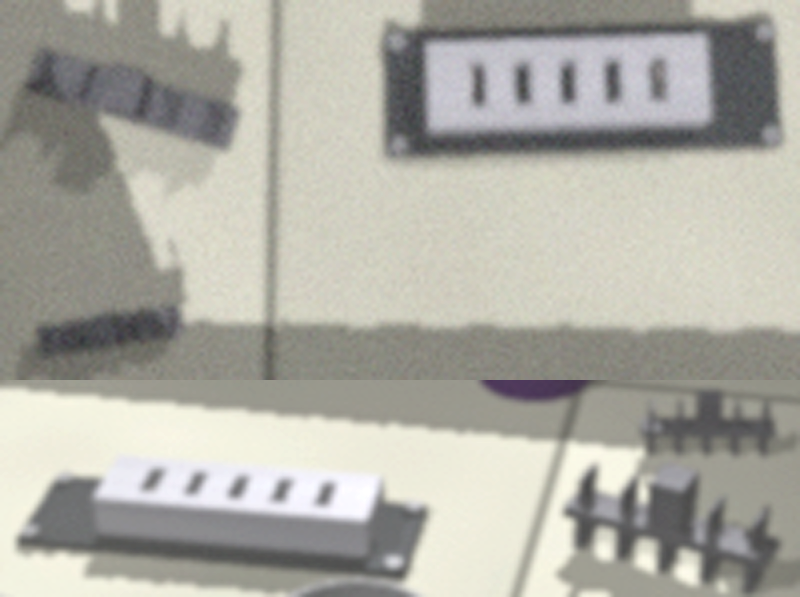

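The larger strip (54 px, about 115 mm) at top (265,204) / scene (391,230) fits the divider. The one at top (259,262) / scene (403,198) is only about 74 mm long, so it is the look-alike. The crop confirms this: five teeth, four fins and a block handle on the larger one, and a rail with slots at top columns 351 to 396.

>>> arm_command([
  {"tx":0.125,"ty":0.09,"twist":0.03},
  {"tx":0.25,"ty":0.18,"twist":0.06},
  {"tx":0.375,"ty":0.27,"twist":0.09},
  {"tx":0.5,"ty":0.36,"twist":0.12},
  {"tx":0.625,"ty":0.45,"twist":0.15},
  {"tx":0.75,"ty":0.54,"twist":0.18},
  {"tx":0.875,"ty":0.62,"twist":0.21},
  {"tx":1.0,"ty":0.7,"twist":0.24},
], claw=1, grip_force=25)

```text
invalid input
```

```bash
cat >> h.py <<'E'
def go(x,y,z,yawdeg):
    # from measured pose: tool-axis shares
    s=get_state();p=s["eef_pos"];w=s["ee_rot"][2];d=np.array([x,y,z])-p
    c,n=np.cos(w),np.sin(w)
    t=(np.degrees(w)-yawdeg+180)%360-180
    print("pos",p.round(4),"rot",s["ee_rot"].round(3),"tx %.4f ty %.4f tz %.4f twist %.4f"%((c*d[0]+n*d[1])/.25,(n*d[0]-c*d[1])/.25,-d[2]/.25,t/180),"F",s["force"].round(1),"t",round(s["t"],2))
E
python3 - <<'E'
from h import *
go(.581,.117,.13,-107.4)
im=cv2.imread("pics/top0.png");g=cv2.cvtColor(im,cv2.COLOR_BGR2GRAY).astype(float)
# slot centroids
P=[]
for u in(351.3,362.5,373.6,385,396.2):
    c0=int(round(u));w=np.clip(95-g[193:208,c0-4:c0+5],0,None);yy,xx=np.mgrid[193:208,c0-4:c0+5]
    P.append(onz("top",[(w*xx).sum()/w.sum(),(w*yy).sum()/w.sum()],.034))
P=np.array(P);print(P.round(4));f=np.polyfit(P[:,1],P[:,0],1);print("mid",P.mean(0),"slope deg",np.degrees(np.arctan(f[0])),"pitch",np.diff(P[:,1]))
# rail rect
m=np.zeros_like(g,np.uint8);m[184:220,334:416]=(g[184:220,334:416]>80)
n,l,st,ce=cv2.connectedComponentsWithStats(m);k=l[205,374];bx=cv2.minAreaRect(cv2.findNonZero((l==k).astype(np.uint8)))
print(bx,onz("top",bx[0],.034),[onz("top",p,.034)[:2].round(4) for p in cv2.boxPoints(bx)])
E
```

```text
pos [0.2521 0.6261 0.2266] rot [-3.142  0.    -0.383] tx 1.9809 ty 1.3977 tz 0.3864 twist 0.4748 F [-0.4 -0.9  0.4] t 1.0
[[ 0.5867 -0.0647  0.034 ]
 [ 0.588  -0.0881  0.034 ]
 [ 0.5885 -0.112   0.034 ]
 [ 0.5896 -0.1358  0.034 ]
 [ 0.5903 -0.1598  0.034 ]]
mid [ 0.58861367 -0.11207314  0.034     ] slope deg -2.1310567205908666 pitch [-0.02332441 -0.02398193 -0.02373743 -0.02397724]
((319.5, 199.5), (399.0, 639.0), 90.0) [0.58920668 0.00283949 0.034     ] [array([1.0533, 0.7528]), array([ 1.0581, -0.722 ]), array([ 0.1986, -0.6284]), array([0.1802, 0.6351])]
```

>>> arm_command([
  {"tx":0.125,"ty":0.09,"tz":0.0,"twist":0.03},
  {"tx":0.25,"ty":0.18,"tz":0.0,"twist":0.06},
  {"tx":0.375,"ty":0.27,"tz":0.0,"twist":0.09},
  {"tx":0.5,"ty":0.36,"tz":0.0,"twist":0.12},
  {"tx":0.625,"ty":0.45,"tz":0.0,"twist":0.15},
  {"tx":0.75,"ty":0.54,"tz":0.0,"twist":0.18},
  {"tx":0.875,"ty":0.62,"tz":0.0,"twist":0.21},
  {"tx":1.0,"ty":0.7,"tz":0.0,"twist":0.24},
], claw=1, grip_force=25)

```text
t: 1.67
eef_pos: [0.4193, 0.3688, 0.227]
ee_rot: [-3.141, 0.0, -1.141]
force: [-0.2, 0.3, -0.2]
width: 0.0871
gripper_force: 0.0
```

```bash
python3 -c "
from h import *
go(.581,.117,.13,-107.4)"
```

```text
pos [0.4193 0.3688 0.227 ] rot [-3.141  0.    -1.141] tx 1.1849 ty -0.1685 tz 0.3880 twist 0.2334 F [-0.2  0.3 -0.2] t 1.67
```

>>> arm_command([
  {"tx":0.125,"ty":-0.02,"tz":0.03,"twist":0.03},
  {"tx":0.25,"ty":-0.04,"tz":0.06,"twist":0.06},
  {"tx":0.375,"ty":-0.06,"tz":0.1,"twist":0.09},
  {"tx":0.5,"ty":-0.08,"tz":0.13,"twist":0.12},
  {"tx":0.625,"ty":-0.1,"tz":0.16,"twist":0.15},
  {"tx":0.75,"ty":-0.12,"tz":0.2,"twist":0.18},
  {"tx":0.875,"ty":-0.14,"tz":0.23,"twist":0.21},
  {"tx":1.0,"ty":-0.16,"tz":0.26,"twist":0.235},
])

```text
t: 2.33
eef_pos: [0.5608, 0.159, 0.1613]
ee_rot: [-3.141, 0.0, -1.88]
force: [0.9, 1.7, -0.3]
width: 0.0879
gripper_force: 0.0
```

Run:
```python
from h import *
go(.581,.117,.10,-107.4)
for c in("scene",):
    im=grab_frame(c);cv2.imwrite(f"pics/{c}1.png",im[:,:,::-1])
    for q in("divider_bar","divider_grip"):
        print(q,[(np.round(d["uv"],1).tolist(),round(d["score"],2)) for d in spot_point(q,c)[:4]])
```

```text
pos [0.5608 0.159  0.1613] rot [-3.141  0.    -1.88 ] tx 0.1355 ty -0.1282 tz 0.2453 twist -0.0017 F [ 0.9  1.7 -0.3] t 2.33
divider_bar [([404.3, 201.8], 0.76), ([390.1, 230.0], 0.61)]
divider_grip [([395.1, 223.0], 0.8), ([401.1, 193.4], 0.76)]
```

>>> arm_command([
  {"tx":0.07,"ty":-0.06,"tz":0.05,"twist":0},
  {"tx":0.135,"ty":-0.128,"tz":0.1,"twist":0},
  {"tx":0.135,"ty":-0.128,"tz":0.16,"twist":0},
  {"tx":0.135,"ty":-0.128,"tz":0.22,"twist":0},
  {"tx":0.135,"ty":-0.128,"tz":0.26,"twist":0},
  {"tx":0.135,"ty":-0.128,"tz":0.28,"twist":0},
  {"tx":0.135,"ty":-0.128,"tz":0.28,"twist":0},
  {"tx":0.135,"ty":-0.128,"tz":0.28,"twist":0},
])

```text
t: 3.15
eef_pos: [0.5807, 0.1193, 0.092]
ee_rot: [-3.141, 0.0, -1.874]
force: [0.3, 0.6, -0.1]
width: 0.0874
gripper_force: 0.0
```

Run:
```python
from h import *
go(.581,.117,.035,-107.4)
im=grab_frame("scene");t=grab_frame("top")
a=cv2.convertScaleAbs(cv2.resize(im[140:260,320:480],(400,300),interpolation=cv2.INTER_CUBIC),alpha=1.6)
b=cv2.convertScaleAbs(cv2.resize(t[160:250,205:325],(400,300),interpolation=cv2.INTER_CUBIC),alpha=1.8)
cv2.imwrite("pics/app.png",np.hstack([a,b])[:,:,::-1])
print(proj("scene",[.581,.117,.066]),proj("scene",get_state()["eef_pos"]))
```

```text
pos [0.5807 0.1193 0.092 ] rot [-3.141  0.    -1.874] tx 0.0082 ty -0.0040 tz 0.2281 twist 0.0002 F [ 0.3  0.6 -0.1] t 3.15
[390.25985019 214.30801756] [392.12083255 203.82823668]
```

View pics/app.png

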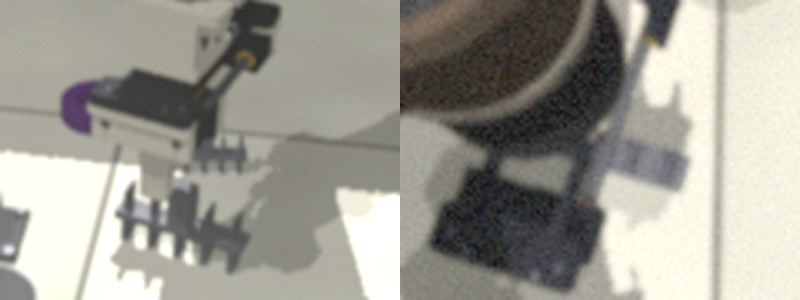

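Run:
```python
from h import *
np.set_printoptions(precision=4,suppress=True)
print(tri([262.4,201.9],[393.8,213.5]), onz("top",[262.4,201.9],.066),onz("top",[265.4,204.3],.034),onz("scene",[393.3,214],.066),onz("scene",[392.8,230],.028))
# overlay model on originals for candidate
def seg(p,yaw):
    c,s=np.cos(yaw),np.sin(yaw);W=lambda x,y,z:np.array([p[0]+c*x-s*y,p[1]+s*x+c*y,z])
    B=[(-12,12,-57,57,24,32),(-12,12,-10,10,32,66)]+[(-10,10,y-2.5,y+2.5,0,24) for y in(-48,-24,0,24,48)]+[(-10,10,y-1,y+1,32,54) for y in(-48,-24,24,48)]
    return [[W(x/1e3,y/1e3,z/1e3) for x in b[:2] for y in b[2:4] for z in b[4:]] for b in B]
def mask(cam,p,yaw,S=4):
    m=np.zeros((400*S,640*S),np.uint8)
    for b in seg(p,yaw):
        q=np.array([(proj(cam,v)+.5)*S-.5 for v in b]).astype(np.int32);cv2.fillConvexPoly(m,cv2.convexHull(q),255)
    return m
out=[]
for cam,(r0,r1,c0,c1) in(("top",(180,230,225,305)),("scene",(195,255,350,440))):
    im=cv2.imread(f"pics/{cam}0.png");big=cv2.convertScaleAbs(cv2.resize(im,None,fx=4,fy=4,interpolation=cv2.INTER_CUBIC),alpha=1.7)
    m=mask(cam,(.579,.1195),np.radians(-17.4));cs,_=cv2.findContours(m,cv2.RETR_EXTERNAL,2);cv2.drawContours(big,cs,-1,(0,0,255),1)
    out.append(cv2.resize(big[r0*4:r1*4,c0*4:c1*4],(400,260 if cam=="top" else 267))[:260])
cv2.imwrite("pics/ov.png",cv2.resize(np.hstack(out),None,fx=1,fy=1))
```

```text
[0.5776 0.1217 0.0661] [0.5779 0.1196 0.066 ] [0.5778 0.1179 0.034 ] [0.5787 0.123  0.066 ] [0.5832 0.1247 0.028 ]
```

View pics/ov.png

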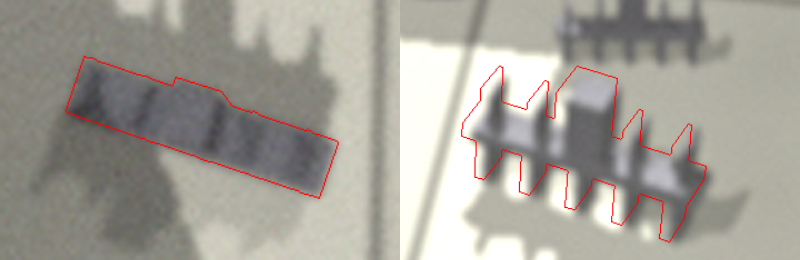

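>>> arm_command([
  {"tx":0,"ty":0.007,"tz":0.04,"twist":0},
  {"tx":0,"ty":0.007,"tz":0.09,"twist":0},
  {"tx":0,"ty":0.007,"tz":0.14,"twist":0},
  {"tx":0,"ty":0.007,"tz":0.18,"twist":0},
  {"tx":0,"ty":0.007,"tz":0.21,"twist":0},
  {"tx":0,"ty":0.007,"tz":0.225,"twist":0},
  {"tx":0,"ty":0.007,"tz":0.228,"twist":0},
  {"tx":0,"ty":0.007,"tz":0.228,"twist":0},
])

```text
t: 3.92
eef_pos: [0.579, 0.1192, 0.0345]
ee_rot: [3.142, -0.0, -1.875]
force: [-0.5, 0.0, -0.4]
width: 0.0872
gripper_force: 0.0
```

>>> arm_command([
  {"tx":0,"ty":0,"tz":0,"twist":0},
  {"tx":0,"ty":0,"tz":0,"twist":0},
  {"tx":0,"ty":0,"tz":0,"twist":0},
  {"tx":0,"ty":0,"tz":0,"twist":0},
  {"tx":0,"ty":0,"tz":0,"twist":0},
  {"tx":0,"ty":0,"tz":0,"twist":0},
  {"tx":0,"ty":0,"tz":0,"twist":0},
  {"tx":0,"ty":0,"tz":0,"twist":0},
], claw=0, grip_force=25)

```text
t: 4.58
eef_pos: [0.5789, 0.1191, 0.0346]
ee_rot: [-3.142, -0.0, -1.875]
force: [0.1, 0.4, -0.2]
width: 0.04
gripper_force: 0.0
```

>>> arm_command([
  {"tx":0,"ty":0,"tz":0,"twist":0},
  {"tx":0,"ty":0,"tz":0,"twist":0},
  {"tx":0,"ty":0,"tz":0,"twist":0},
  {"tx":0,"ty":0,"tz":0,"twist":0},
  {"tx":0,"ty":0,"tz":0,"twist":0},
  {"tx":0,"ty":0,"tz":0,"twist":0},
  {"tx":0,"ty":0,"tz":0,"twist":0},
  {"tx":0,"ty":0,"tz":0,"twist":0},
])

```text
t: 5.25
eef_pos: [0.5788, 0.1191, 0.0346]
ee_rot: [3.142, -0.0, -1.875]
force: [-0.0, 0.2, -0.2]
width: 0.0238
gripper_force: 24.9
```

>>> arm_command([
  {"tx":0,"ty":0,"tz":-0.04,"twist":0},
  {"tx":0,"ty":0,"tz":-0.09,"twist":0},
  {"tx":0,"ty":0,"tz":-0.14,"twist":0},
  {"tx":0,"ty":0,"tz":-0.19,"twist":0},
  {"tx":0,"ty":0,"tz":-0.24,"twist":0},
  {"tx":0,"ty":0,"tz":-0.27,"twist":0},
  {"tx":0,"ty":0,"tz":-0.28,"twist":0},
  {"tx":0,"ty":0,"tz":-0.28,"twist":0},
])

```text
t: 5.92
eef_pos: [0.5791, 0.1193, 0.1054]
ee_rot: [-3.141, 0.001, -1.875]
force: [0.1, -0.4, -0.8]
width: 0.024
gripper_force: 24.9
```

Run:
```python
from h import *
s=get_state();print(s["width"],s["gripper_force"],s["moment"])
go(.5886,-.1121,.105,-87.9)
```

```text
0.023981164069136297 24.931612014770508 [ 0.08465823 -0.07048345 -0.04846833]
pos [0.5791 0.1193 0.1054] rot [-3.141e+00  1.000e-03 -1.875e+00] tx 0.8717 ty -0.3136 tz 0.0016 twist -0.1085 F [ 0.1 -0.4 -0.8] t 5.92
```

>>> arm_command([
  {"tx":0.1,"ty":-0.035,"tz":0,"twist":-0.015},
  {"tx":0.22,"ty":-0.08,"tz":0,"twist":-0.03},
  {"tx":0.35,"ty":-0.125,"tz":0,"twist":-0.045},
  {"tx":0.48,"ty":-0.17,"tz":0,"twist":-0.06},
  {"tx":0.61,"ty":-0.22,"tz":0,"twist":-0.075},
  {"tx":0.74,"ty":-0.265,"tz":0,"twist":-0.09},
  {"tx":0.83,"ty":-0.3,"tz":0,"twist":-0.1},
  {"tx":0.872,"ty":-0.314,"tz":0,"twist":-0.1085},
])

```text
t: 6.58
eef_pos: [0.5876, -0.1153, 0.1035]
ee_rot: [3.14, -0.0, -1.535]
force: [0.4, 1.2, -0.5]
width: 0.0237
gripper_force: 24.9
```

>>> arm_command([
  {"tx":0,"ty":0,"tz":0,"twist":0},
  {"tx":0,"ty":0,"tz":0.02,"twist":0},
  {"tx":0,"ty":0,"tz":0.04,"twist":0},
  {"tx":0,"ty":0,"tz":0.06,"twist":0},
  {"tx":0,"ty":0,"tz":0.08,"twist":0},
  {"tx":0,"ty":0,"tz":0.1,"twist":0},
  {"tx":0,"ty":0,"tz":0.1,"twist":0},
  {"tx":0,"ty":0,"tz":0.1,"twist":0},
])

```text
t: 7.25
eef_pos: [0.5883, -0.112, 0.0791]
ee_rot: [3.141, -0.0, -1.534]
force: [0.2, -0.3, -1.5]
width: 0.0238
gripper_force: 24.9
```

Run:
```python
from h import *
go(.5886,-.1121,.075,-87.9)
s=grab_frame("scene");t=grab_frame("top");g=get_state()
a=cv2.convertScaleAbs(cv2.resize(s[180:250,220:345],(800,448),interpolation=cv2.INTER_CUBIC),alpha=1.5)
cv2.imwrite("pics/pre.png",a[:,:,::-1])
for c in("scene","top"):
  for q in("divider_bar","divider_grip","divider"):
    print(c,q,[(np.round(d["uv"],1).tolist(),round(d["score"],2)) for d in spot_point(q,c)[:3]])
p=g["eef_pos"]
print([proj("scene",[p[0],p[1],p[2]+dz]).round(1) for dz in(.019,-.011,-.035)])
```

```text
pos [ 0.5883 -0.112   0.0791] rot [ 3.141 -0.    -1.534] tx 0.0006 ty -0.0014 tz 0.0164 twist 0.0002 F [ 0.2 -0.3 -1.5] t 7.25
scene divider_bar [([281.4, 203.5], 0.97), ([400.5, 203.6], 0.65)]
scene divider_grip [([403.0, 195.2], 0.83), ([283.0, 194.2], 0.64)]
scene divider [([285.6, 213.8], 0.73), ([399.5, 209.1], 0.63), ([437.5, 306.0], 0.56)]
top divider_bar [([377.5, 198.3], 0.67)]
top divider_grip []
top divider [([377.0, 202.4], 0.76)]
[array([281.1, 191.4]), array([282.1, 203.2]), array([282.9, 212.3])]
```

View pics/pre.png

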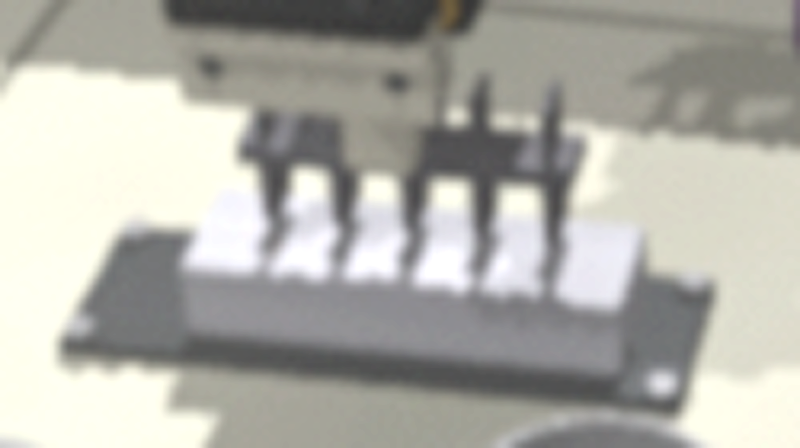

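>>> arm_command([
  {"tx":0.002,"ty":-0.001,"tz":0.01,"twist":0},
  {"tx":0.002,"ty":-0.001,"tz":0.02,"twist":0},
  {"tx":0.002,"ty":-0.001,"tz":0.03,"twist":0},
  {"tx":0.002,"ty":-0.001,"tz":0.036,"twist":0},
  {"tx":0.002,"ty":-0.001,"tz":0.04,"twist":0},
  {"tx":0.002,"ty":-0.001,"tz":0.043,"twist":0},
  {"tx":0.002,"ty":-0.001,"tz":0.045,"twist":0},
  {"tx":0.002,"ty":-0.001,"tz":0.045,"twist":0},
])

```text
t: 8.32
eef_pos: [0.5887, -0.1128, 0.0682]
ee_rot: [3.142, -0.0, -1.534]
force: [-0.4, -0.1, -1.2]
width: 0.0238
gripper_force: 24.9
```

>>> arm_command([
  {"tx":0,"ty":0,"tz":0.001,"twist":0},
  {"tx":0,"ty":0,"tz":0.002,"twist":0},
  {"tx":0,"ty":0,"tz":0.003,"twist":0},
  {"tx":0,"ty":0,"tz":0.004,"twist":0},
  {"tx":0,"ty":0,"tz":0.005,"twist":0},
  {"tx":0,"ty":0,"tz":0.006,"twist":0},
  {"tx":0,"ty":0,"tz":0.006,"twist":0},
  {"tx":0,"ty":0,"tz":0.006,"twist":0},
])

```text
t: 8.98
eef_pos: [0.5891, -0.1128, 0.067]
ee_rot: [-3.141, -0.0, -1.534]
force: [-0.1, -0.1, -0.6]
width: 0.0236
gripper_force: 24.9
```

>>> arm_command([
  {"tx":0,"ty":0,"tz":0.001,"twist":0},
  {"tx":0,"ty":0,"tz":0.002,"twist":0},
  {"tx":0,"ty":0,"tz":0.004,"twist":0},
  {"tx":0,"ty":0,"tz":0.005,"twist":0},
  {"tx":0,"ty":0,"tz":0.006,"twist":0},
  {"tx":0,"ty":0,"tz":0.008,"twist":0},
  {"tx":0,"ty":0,"tz":0.008,"twist":0},
  {"tx":0,"ty":0,"tz":0.008,"twist":0},
])

```text
t: 9.65
eef_pos: [0.5891, -0.1128, 0.0649]
ee_rot: [-3.141, 0.0, -1.534]
force: [3.1, -0.1, 0.1]
width: 0.024
gripper_force: 24.9
```

>>> arm_command([
  {"tx":0,"ty":-0.001,"tz":0,"twist":0},
  {"tx":0,"ty":-0.002,"tz":0,"twist":0},
  {"tx":0,"ty":-0.003,"tz":0.002,"twist":0},
  {"tx":0,"ty":-0.003,"tz":0.004,"twist":0},
  {"tx":0,"ty":-0.003,"tz":0.006,"twist":0},
  {"tx":0,"ty":-0.003,"tz":0.008,"twist":0},
  {"tx":0,"ty":-0.003,"tz":0.008,"twist":0},
  {"tx":0,"ty":-0.003,"tz":0.008,"twist":0},
])

```text
t: 10.32
eef_pos: [0.5893, -0.1128, 0.0627]
ee_rot: [3.141, 0.0, -1.534]
force: [2.0, -1.4, -0.5]
width: 0.0238
gripper_force: 24.9
```

```bash
python3 -c "
from h import *
go(.589,-.1128,.045,-87.9);print(get_state()['moment'])"
```

```text
pos [ 0.5893 -0.1128  0.0627] rot [ 3.141  0.    -1.534] tx -0.0001 ty 0.0013 tz 0.0707 twist -0.0000 F [ 2.  -1.4 -0.5] t 10.32
[ 0.13789091 -1.00228068 -0.08024448]
```

>>> arm_command([
  {"tx":0.001,"ty":-0.001,"tz":0,"twist":0},
  {"tx":0.002,"ty":-0.002,"tz":0,"twist":0},
  {"tx":0.002,"ty":-0.003,"tz":0.002,"twist":0},
  {"tx":0.002,"ty":-0.003,"tz":0.004,"twist":0},
  {"tx":0.002,"ty":-0.003,"tz":0.006,"twist":0},
  {"tx":0.002,"ty":-0.003,"tz":0.008,"twist":0},
  {"tx":0.002,"ty":-0.003,"tz":0.008,"twist":0},
  {"tx":0.002,"ty":-0.003,"tz":0.008,"twist":0},
])

```text
t: 10.98
eef_pos: [0.5899, -0.1133, 0.0606]
ee_rot: [3.141, -0.0, -1.534]
force: [-0.0, 0.6, -1.4]
width: 0.0237
gripper_force: 24.9
```

```bash
python3 -c "
from h import *
go(.589,-.1128,.045,-87.9);print(get_state()['moment'])"
```

```text
pos [ 0.5899 -0.1133  0.0606] rot [ 3.141 -0.    -1.534] tx -0.0023 ty 0.0036 tz 0.0625 twist -0.0000 F [-0.   0.6 -1.4] t 10.98
[ 0.08006276 -0.10540945 -0.00175881]
```

>>> arm_command([
  {"tx":0,"ty":0,"tz":0.002,"twist":0},
  {"tx":0,"ty":0,"tz":0.004,"twist":0},
  {"tx":0,"ty":0,"tz":0.006,"twist":0},
  {"tx":0,"ty":0,"tz":0.008,"twist":0},
  {"tx":0,"ty":0,"tz":0.01,"twist":0},
  {"tx":0,"ty":0,"tz":0.012,"twist":0},
  {"tx":0,"ty":0,"tz":0.012,"twist":0},
  {"tx":0,"ty":0,"tz":0.012,"twist":0},
])

```text
t: 11.65
eef_pos: [0.5902, -0.1133, 0.0578]
ee_rot: [3.142, -0.0, -1.534]
force: [0.2, -0.5, -1.1]
width: 0.0238
gripper_force: 24.9
```

>>> arm_command([
  {"tx":0,"ty":0,"tz":0.002,"twist":0},
  {"tx":0,"ty":0,"tz":0.003,"twist":0},
  {"tx":0,"ty":0,"tz":0.004,"twist":0},
  {"tx":0,"ty":0,"tz":0.005,"twist":0},
  {"tx":0,"ty":0,"tz":0.006,"twist":0},
  {"tx":0,"ty":0,"tz":0.006,"twist":0},
  {"tx":0,"ty":0,"tz":0.006,"twist":0},
  {"tx":0,"ty":0,"tz":0.006,"twist":0},
])

```text
t: 12.32
eef_pos: [0.5904, -0.1132, 0.0566]
ee_rot: [-3.141, 0.0, -1.534]
force: [-1.3, 2.2, 2.7]
width: 0.0241
gripper_force: 24.9
```

>>> arm_command([
  {"tx":0,"ty":0,"tz":0.001,"twist":0},
  {"tx":0,"ty":0,"tz":0.002,"twist":0},
  {"tx":0,"ty":0,"tz":0.003,"twist":0},
  {"tx":0,"ty":0,"tz":0.004,"twist":0},
  {"tx":0,"ty":0,"tz":0.004,"twist":0},
  {"tx":0,"ty":0,"tz":0.004,"twist":0},
  {"tx":0,"ty":0,"tz":0.004,"twist":0},
  {"tx":0,"ty":0,"tz":0.004,"twist":0},
])

```text
t: 12.98
eef_pos: [0.5907, -0.1131, 0.0561]
ee_rot: [-3.14, 0.0, -1.534]
force: [-2.2, 3.6, 8.5]
width: 0.0238
gripper_force: 25.0
```

```bash
python3 -c "
from h import *
go(.589,-.1128,.045,-87.9);print(get_state()['moment'])"
```

```text
pos [ 0.5907 -0.1131  0.0561] rot [-3.14   0.    -1.534] tx -0.0013 ty 0.0069 tz 0.0444 twist 0.0001 F [-2.2  3.6  8.5] t 12.98
[ 1.25923235  0.77741176 -0.10697043]
```

>>> arm_command([
  {"tx":-0.001,"ty":0.001,"tz":0.0,"twist":0},
  {"tx":-0.002,"ty":0.002,"tz":0.0,"twist":0},
  {"tx":-0.002,"ty":0.002,"tz":0.001,"twist":0},
  {"tx":-0.002,"ty":0.002,"tz":0.002,"twist":0},
  {"tx":-0.002,"ty":0.002,"tz":0.003,"twist":0},
  {"tx":-0.002,"ty":0.002,"tz":0.003,"twist":0},
  {"tx":-0.002,"ty":0.002,"tz":0.003,"twist":0},
  {"tx":-0.002,"ty":0.002,"tz":0.003,"twist":0},
], claw=0, grip_force=40)

```text
t: 13.65
eef_pos: [0.5907, -0.1129, 0.0559]
ee_rot: [-3.139, -0.0, -1.534]
force: [-1.9, 2.8, 10.5]
width: 0.0238
gripper_force: 40.0
```

```bash
python3 -c "
from h import *
go(.589,-.1128,.045,-87.9);print(get_state()['moment'])"
```

```text
pos [ 0.5907 -0.1129  0.0559] rot [-3.139 -0.    -1.534] tx -0.0008 ty 0.0069 tz 0.0438 twist 0.0002 F [-1.9  2.8 10.5] t 13.65
[ 0.62490656  0.72714239 -0.04424061]
```

>>> arm_command([
  {"tx":-0.001,"ty":0.002,"tz":0.001,"twist":0},
  {"tx":-0.001,"ty":0.002,"tz":0.002,"twist":0},
  {"tx":-0.001,"ty":0.002,"tz":0.003,"twist":0},
  {"tx":-0.001,"ty":0.002,"tz":0.004,"twist":0},
  {"tx":-0.001,"ty":0.002,"tz":0.004,"twist":0},
  {"tx":-0.001,"ty":0.002,"tz":0.004,"twist":0},
  {"tx":-0.001,"ty":0.002,"tz":0.004,"twist":0},
  {"tx":-0.001,"ty":0.002,"tz":0.004,"twist":0},
])

```text
t: 14.32
eef_pos: [0.5908, -0.113, 0.0555]
ee_rot: [-3.138, -0.001, -1.533]
force: [-2.1, 0.9, 14.6]
width: 0.0237
gripper_force: 40.0
```

```bash
python3 -c "
from h import *
go(.589,-.1128,.045,-87.9);print(get_state()['moment'])"
```

```text
pos [ 0.5908 -0.113   0.0555] rot [-3.138e+00 -1.000e-03 -1.533e+00] tx -0.0010 ty 0.0070 tz 0.0421 twist 0.0003 F [-2.1  0.9 14.6] t 14.32
[ 0.11751342  0.78626923 -0.06855916]
```

>>> arm_command([
  {"tx":0,"ty":0.002,"tz":0.001,"twist":0},
  {"tx":0,"ty":0.002,"tz":0.002,"twist":0},
  {"tx":0,"ty":0.002,"tz":0.003,"twist":0},
  {"tx":0,"ty":0.002,"tz":0.003,"twist":0},
  {"tx":0,"ty":0.002,"tz":0.003,"twist":0},
  {"tx":0,"ty":0.002,"tz":0.003,"twist":0},
  {"tx":0,"ty":0.002,"tz":0.003,"twist":0},
  {"tx":0,"ty":0.002,"tz":0.003,"twist":0},
])

```text
t: 14.98
eef_pos: [0.5908, -0.113, 0.0548]
ee_rot: [-3.137, -0.001, -1.533]
force: [-0.5, -0.5, 12.0]
width: 0.024
gripper_force: 40.0
```

```bash
python3 -c "
from h import *
go(.589,-.1128,.045,-87.9);print(get_state()['moment'])"
```

```text
pos [ 0.5908 -0.113   0.0548] rot [-3.137e+00 -1.000e-03 -1.533e+00] tx -0.0009 ty 0.0071 tz 0.0392 twist 0.0003 F [-0.5 -0.5 12. ] t 14.98
[ 0.13098375  0.2259736  -0.05421314]
```

>>> arm_command([
  {"tx":0,"ty":0,"tz":0.001,"twist":0},
  {"tx":0,"ty":0,"tz":0.002,"twist":0},
  {"tx":0,"ty":0,"tz":0.003,"twist":0},
  {"tx":0,"ty":0,"tz":0.004,"twist":0},
  {"tx":0,"ty":0,"tz":0.004,"twist":0},
  {"tx":0,"ty":0,"tz":0.004,"twist":0},
  {"tx":0,"ty":0,"tz":0.004,"twist":0},
  {"tx":0,"ty":0,"tz":0.004,"twist":0},
])

```text
t: 15.65
eef_pos: [0.5906, -0.1128, 0.053]
ee_rot: [-3.138, -0.001, -1.534]
force: [0.9, -0.6, 6.5]
width: 0.0236
gripper_force: 40.0
```

```bash
python3 -c "
from h import *
go(.589,-.1128,.045,-87.9);print(get_state()['moment'])"
```

```text
pos [ 0.5906 -0.1128  0.053 ] rot [-3.138e+00 -1.000e-03 -1.534e+00] tx -0.0003 ty 0.0064 tz 0.0321 twist 0.0002 F [ 0.9 -0.6  6.5] t 15.65
[ 0.11394684 -0.55105164 -0.04622738]
```

>>> arm_command([
  {"tx":0,"ty":0,"tz":0.003,"twist":0},
  {"tx":0,"ty":0,"tz":0.006,"twist":0},
  {"tx":0,"ty":0,"tz":0.009,"twist":0},
  {"tx":0,"ty":0,"tz":0.012,"twist":0},
  {"tx":0,"ty":0,"tz":0.015,"twist":0},
  {"tx":0,"ty":0,"tz":0.018,"twist":0},
  {"tx":0,"ty":0,"tz":0.02,"twist":0},
  {"tx":0,"ty":0,"tz":0.02,"twist":0},
])

```text
t: 16.32
eef_pos: [0.5902, -0.1129, 0.0477]
ee_rot: [-3.139, -0.0, -1.534]
force: [1.3, -0.6, 4.4]
width: 0.0238
gripper_force: 40.0
```

>>> arm_command([
  {"tx":0,"ty":0,"tz":0.002,"twist":0},
  {"tx":0,"ty":0,"tz":0.004,"twist":0},
  {"tx":0,"ty":0,"tz":0.006,"twist":0},
  {"tx":0,"ty":0,"tz":0.008,"twist":0},
  {"tx":0,"ty":0,"tz":0.01,"twist":0},
  {"tx":0,"ty":0,"tz":0.01,"twist":0},
  {"tx":0,"ty":0,"tz":0.01,"twist":0},
  {"tx":0,"ty":0,"tz":0.01,"twist":0},
])

```text
t: 16.98
eef_pos: [0.5901, -0.1128, 0.0452]
ee_rot: [-3.139, -0.0, -1.534]
force: [1.3, -0.4, 5.4]
width: 0.0238
gripper_force: 40.0
```

```bash
python3 -c "
from h import *
go(.589,-.1128,.0445,-87.9);print(get_state()['moment'])"
```

```text
pos [ 0.5901 -0.1128  0.0452] rot [-3.139 -0.    -1.534] tx -0.0002 ty 0.0044 tz 0.0026 twist 0.0002 F [ 1.3 -0.4  5.4] t 16.98
[ 0.06357742 -0.37546227 -0.03357917]
```

>>> arm_command([
  {"tx":0,"ty":0,"tz":0.001,"twist":0},
  {"tx":0,"ty":0,"tz":0.002,"twist":0},
  {"tx":0,"ty":0,"tz":0.003,"twist":0},
  {"tx":0,"ty":0,"tz":0.004,"twist":0},
  {"tx":0,"ty":0,"tz":0.004,"twist":0},
  {"tx":0,"ty":0,"tz":0.004,"twist":0},
  {"tx":0,"ty":0,"tz":0.004,"twist":0},
  {"tx":0,"ty":0,"tz":0.004,"twist":0},
])

```text
t: 17.65
eef_pos: [0.5901, -0.1129, 0.0446]
ee_rot: [-3.139, -0.001, -1.534]
force: [-0.4, -0.7, 7.9]
width: 0.0236
gripper_force: 40.0
```

>>> arm_command([
  {"tx":0,"ty":0,"tz":0.001,"twist":0},
  {"tx":0,"ty":0,"tz":0.002,"twist":0},
  {"tx":0,"ty":0,"tz":0.002,"twist":0},
  {"tx":0,"ty":0,"tz":0.002,"twist":0},
  {"tx":0,"ty":0,"tz":0.002,"twist":0},
  {"tx":0,"ty":0,"tz":0.002,"twist":0},
  {"tx":0,"ty":0,"tz":0.002,"twist":0},
  {"tx":0,"ty":0,"tz":0.002,"twist":0},
])

```text
t: 18.32
eef_pos: [0.5901, -0.1129, 0.0445]
ee_rot: [-3.139, -0.001, -1.534]
force: [-1.5, 0.8, 12.2]
width: 0.0238
gripper_force: 40.0
```

>>> arm_command([
  {"tx":0,"ty":0,"tz":0.001,"twist":0},
  {"tx":0,"ty":0,"tz":0.002,"twist":0},
  {"tx":0,"ty":0,"tz":0.002,"twist":0},
  {"tx":0,"ty":0,"tz":0.002,"twist":0},
  {"tx":0,"ty":0,"tz":0.002,"twist":0},
  {"tx":0,"ty":0,"tz":0.002,"twist":0},
  {"tx":0,"ty":0,"tz":0.002,"twist":0},
  {"tx":0,"ty":0,"tz":0.002,"twist":0},
])

```text
t: 18.98
eef_pos: [0.5901, -0.113, 0.0445]
ee_rot: [-3.138, -0.001, -1.533]
force: [-3.6, 1.2, 15.8]
width: 0.024
gripper_force: 40.0
```

Run:
```python
from h import *
s=grab_frame("scene")
go(.589,-.1128,.0445,-87.9);print(get_state()['moment'])
a=cv2.convertScaleAbs(cv2.resize(s[180:250,220:345],(800,448),interpolation=cv2.INTER_CUBIC),alpha=1.5)
cv2.imwrite("pics/in.png",a[:,:,::-1])
```

```text
pos [ 0.5902 -0.1129  0.0445] rot [-3.138e+00 -1.000e-03 -1.533e+00] tx -0.0008 ty 0.0046 tz -0.0001 twist 0.0002 F [-2.2  0.1 16. ] t 19.03
[ 0.6662523   1.21951402 -0.03050408]
```

View pics/in.png

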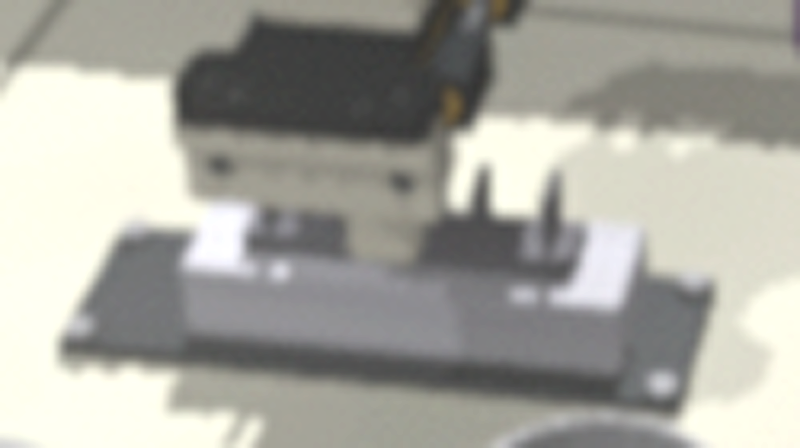

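The picture shows the bar lying on the rail along its whole length, crop (250,235) to (580,265), with no teeth visible. I'll take the push off before letting go.

>>> arm_command([
  {"tx":0,"ty":0,"tz":-0.002,"twist":0},
  {"tx":0,"ty":0,"tz":-0.004,"twist":0},
  {"tx":0,"ty":0,"tz":-0.006,"twist":0},
  {"tx":0,"ty":0,"tz":-0.006,"twist":0},
  {"tx":0,"ty":0,"tz":-0.006,"twist":0},
  {"tx":0,"ty":0,"tz":-0.006,"twist":0},
  {"tx":0,"ty":0,"tz":-0.006,"twist":0},
  {"tx":0,"ty":0,"tz":-0.006,"twist":0},
])

```text
t: 19.7
eef_pos: [0.5901, -0.1129, 0.0445]
ee_rot: [-3.139, -0.0, -1.534]
force: [2.2, -3.4, 5.6]
width: 0.0236
gripper_force: 40.0
```

>>> arm_command([
  {"tx":0,"ty":0,"tz":0,"twist":0},
  {"tx":0,"ty":0,"tz":0,"twist":0},
  {"tx":0,"ty":0,"tz":0,"twist":0},
  {"tx":0,"ty":0,"tz":0,"twist":0},
  {"tx":0,"ty":0,"tz":0,"twist":0},
  {"tx":0,"ty":0,"tz":0,"twist":0},
  {"tx":0,"ty":0,"tz":0,"twist":0},
  {"tx":0,"ty":0,"tz":0,"twist":0},
], claw=0.7)

```text
t: 20.37
eef_pos: [0.5886, -0.1126, 0.0438]
ee_rot: [3.141, 0.0, -1.534]
force: [0.0, 0.2, -0.4]
width: 0.0611
gripper_force: 0.0
```

Released. Retreating straight up, then away so both cameras can see.

>>> arm_command([
  {"tx":0,"ty":0,"tz":-0.04,"twist":0},
  {"tx":0,"ty":0,"tz":-0.1,"twist":0},
  {"tx":0,"ty":0,"tz":-0.18,"twist":0},
  {"tx":0,"ty":0,"tz":-0.28,"twist":0},
  {"tx":0,"ty":0,"tz":-0.38,"twist":0},
  {"tx":0,"ty":0,"tz":-0.48,"twist":0},
  {"tx":0,"ty":0,"tz":-0.56,"twist":0},
  {"tx":0,"ty":0,"tz":-0.6,"twist":0},
])

```text
t: 21.03
eef_pos: [0.5899, -0.1127, 0.1979]
ee_rot: [-3.137, -0.0, -1.534]
force: [-0.2, -0.3, 0.5]
width: 0.0613
gripper_force: 0.0
```

>>> arm_command([
  {"tx":-0.1,"ty":0,"tz":0,"twist":0},
  {"tx":-0.2,"ty":0,"tz":0,"twist":0},
  {"tx":-0.35,"ty":0,"tz":0,"twist":0},
  {"tx":-0.5,"ty":0,"tz":0,"twist":0},
  {"tx":-0.65,"ty":0,"tz":0,"twist":0},
  {"tx":-0.8,"ty":0,"tz":0,"twist":0},
  {"tx":-0.9,"ty":0,"tz":0,"twist":0},
  {"tx":-0.95,"ty":0,"tz":0,"twist":0},
])

```text
t: 21.7
eef_pos: [0.5795, 0.1276, 0.1936]
ee_rot: [3.141, 0.0, -1.532]
force: [0.2, -0.5, 0.2]
width: 0.0612
gripper_force: 0.0
```

Run:
```python
from h import *
s=grab_frame("scene");t=grab_frame("top");print(get_state()["eef_pos"],get_state()["t"])
a=cv2.convertScaleAbs(cv2.resize(s[190:250,220:345],(800,384),interpolation=cv2.INTER_CUBIC),alpha=1.5)
b=cv2.convertScaleAbs(cv2.resize(t[175:230,300:460],(800,210),interpolation=cv2.INTER_CUBIC),alpha=1.6)
cv2.imwrite("pics/end.png",np.vstack([a,b])[:,:,::-1])
```

```text
[0.57965317 0.12653551 0.19352871] 21.8
```

View pics/end.png

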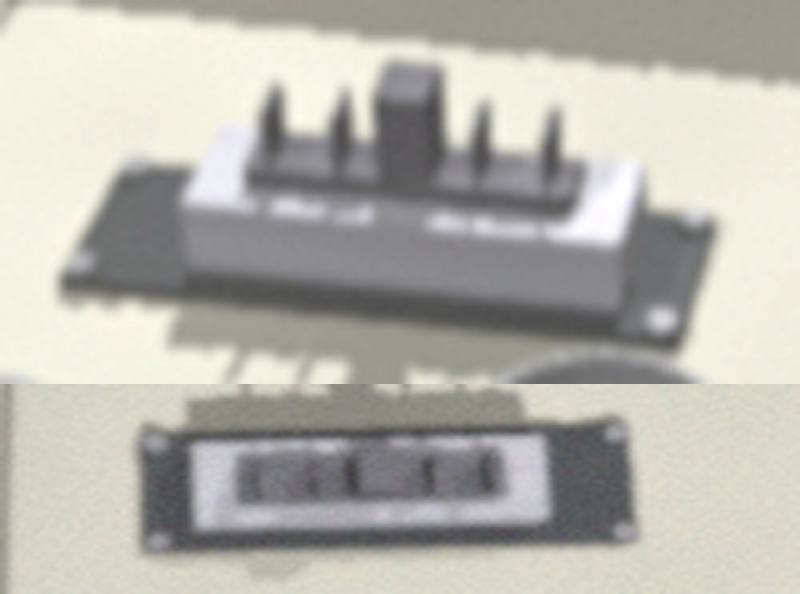

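The divider sits flush and level on the rail, with its bar from (248,180) to (582,205) in the scene crop, and the gripper is clear of it.

```bash
python3 -c "
from station import *
print(job_done())"
```

```text
the job is handed in; nothing more can be done
None
```

The divider is in the rack with all five teeth in and its bar flush on the rail; it has been let go with pushes kept to about 17 N, the mug, timer, plate and ring were never approached, and the job was handed in at about 22 s.

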